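# Couple the ball coupler to the bench ball and lock it

## Task

Raise the handle of the ball coupler all the way, lower the coupler over the ball of the bench mount, feeling for the ball and keeping hold of the block until its underside sits flush on the plate, then press the handle fully down to lock it and let go. Do it gently: never force or drop the coupler, and leave the other things on the bench where they are.

Things in the scene. Friction and masses are not known exactly. Their poses are not given: they have to be found in the camera images.
- coupler: ball coupler: grey metal block 80 (x) x 50 (y) x 64 (z) mm, 0.7 to 0.95 kg, standing loose on the bench. Origin: centre of its underside, z up. A 33 mm round bore, 54 mm deep, opens below at the origin. At the +x end are the handle's hinge, above the top, and a short shank (to x = 68 mm); the folded handle points to -x. Any yaw on the mount will do. Grip it across its 50 mm width
- coupler_grip (a point): point on the coupler's bore axis 40 mm above its underside (the block's top is 24 mm higher), where the fingers can take the block's flat sides once the handle is up; axes as the coupler's
- coupler_base (a point): centre of the bore's mouth in the coupler's underside. A jaw inside, driven by the handle, comes into the bore from the +x side when the handle is folded down and is drawn back when it is raised past 1.4 rad: with the handle down the ball cannot pass, and the handle cannot fold down fully unless the block is home on the ball
- handle_grip (a point): centre of the black ball knob (22 mm diameter) at the handle's free end, 98 mm from the hinge; x runs along the handle toward the hinge, y along the hinge pin. It can be pinched across y, lightly: a hard grip that cannot swivel on the knob may tip the loose block
- handle_hinge (a point): middle of the handle's hinge pin: 31 mm to +x of the coupler's origin and 76 mm above its underside; the pin lies along the coupler's y
- handle (a joint): handle angle, rad: 0 = folded flat over the block (locked), grows as the free end swings up and over toward the coupler's +x, 2.7 = stop, leaning well back out of the way; it starts between 0 and 0.35. Friction holds it where it is left; about 1 to 1.5 N at the knob moves it
- mount: bench mount: dark steel plate 130 (x) x 114 (y) x 10 (z) mm screwed to the bench, origin at the centre of its underside, with a 30 mm steel ball on a 14 mm neck; ball centre 34 mm above the plate's top, its flat top (24 mm across) 43 mm above it. The stud is eccentric: the ball stands 6.5 mm off the plate's centre, in a direction that differs each time and is not reported; it does not give way
- mount_top (a point): centre of the plate's top face. A block lowered more than 4.5 mm off the ball's axis lands on the ball's flat top (underside 43 mm above the plate), touching with the bore's edge on the side where the ball lies; less far off, it lands on the round shoulder and is pushed the way it must go; within about 1.5 mm it drops freely. The load between coupler and mount must stay under 50 N
- nut_a: loose wheel nut, 30 mm wide, 19 mm tall; a bystander on the bench; origin at the centre of its underside
- nut_b: loose wheel nut, 30 mm wide, 19 mm tall; a bystander on the bench; origin at the centre of its underside
- ring: setting ring lying flat, 65 mm across, 23 mm tall; a bystander on the bench; origin at the centre of its underside
- plug_gauge: plug gauge lying, 27 x 123 x 24 mm (long along its y); a bystander on the bench; origin at the centre of its underside
- micrometer: micrometer lying, 47 x 132 x 18 mm (long along its y); a bystander on the bench; origin at the centre of its underside
- v_block: ground steel v-block, 49 x 52 x 34 mm; a bystander on the bench; origin at the centre of its underside
- tape_measure: tape measure, 35 x 85 x 64 mm; a bystander on the bench; origin at the centre of its underside
- mug: mug, 82 x 117 x 91 mm; a bystander on the bench; origin at the centre of its underside
Not all that is in view belongs to the job. Leave any orange or red look-alike of the coupler alone.

How it is judged (in metres and radians):
On the way, in this order (a step that is already met when the one before it is completed fails the run):
1. the handle is raised (past 2.3 rad) (value of joint handle above 2.3 rad), for 0.2 s.
2. the coupler, still held by the fingers and with the handle up (past 1.4 rad), sits flush on the mount plate over the ball (z of coupler_base in the frame of mount_top between -0.003 and 0.003 m and horizontal distance between coupler_base and mount_top below 0.011 m and angle between coupler's own z axis and vertical below 0.05 rad and value of joint handle above 1.4 rad and contact force between the fingers and coupler above 0.5 N), for 0.2 s.
At the end, for the whole second after the job is handed in: The coupler sits over the ball, its underside within 3 mm of the plate's top, upright within 0.05 rad, its bore axis within 11 mm of the plate's centre; the handle is down (below 0.06 rad), the coupler at rest (z of coupler_base in the frame of mount_top between -0.003 and 0.003 m and horizontal distance between coupler_base and mount_top below 0.011 m and angle between coupler's own z axis and vertical below 0.05 rad and value of joint handle below 0.06 rad and linear speed of coupler below 0.02 m/s); the robot touches nothing.
It fails at once if the coupler is forced against the mount (more than 50 N) (contact force between coupler and mount above 50 N).
It fails at once if the coupler is dropped (faster than 0.3 m/s, out of the fingers) (linear speed of coupler above 0.3 m/s and contact force between the fingers and coupler below 0.1 N).
It fails at once if a bystander is moved by more than 25 mm (distance of any of nut_a, nut_b, ring, plug_gauge, micrometer, v_block, tape_measure, mug from where it was at the start of the episode above 0.025 m).
It also fails if it takes over 72 s, if anything falls off the work surface, if the arm or the gripper's body presses on something with over 40 N, if the wrist force passes 120 N, or if a joint passes its speed limit or range.

## Robot

A 6-joint arm with a two-finger parallel gripper is mounted at the origin on a cart in front of the work surface, level with it; the furniture and walls round the work are solid. World frame = base frame: x ahead of the robot, y to its left, z up, the work surface at z = 0. Lengths are in mm, angles in degrees, forces in N, time in s.
With the tool pointing down it reaches from about 300 to 850 mm from the base axis. Payload 4.2 kg.
Tool frame: the origin (TCP) lies at the very end of the fingers, on their centre line; the grasp point (between the pads) lies 19 mm behind it; z points along the fingers, y is the line along which they close (so a half turn about z gives the same grasp; the last joint's range is limited). The gripper opens to 91 mm and grips with 3 to 60 N. Pads are 32 mm wide; open, the fingers measure 118 mm over their backs; the gripper's body (76 mm by 178 mm) begins 60 mm behind the grasp point.
Start: joints at [-70.187, 18.312, 89.639, -0, 72.044, -1.146], TCP at [205.68, -536.974, 193.376] pointing down, gripper open.
Joint ranges: [-177.97, 177.97], [-48.28, 115.42], [12.27, 149.76], [-77.06, 257.06], [2.81, 150.46], [-146.56, 146.56]. Speed limits (degrees/s): [147.25, 147.25, 180, 180, 180, 180].

## Interface

Orientations are given as [roll, pitch, yaw] about the fixed x, y, z axes, in that order (R = Rz(yaw) Ry(pitch) Rx(roll)).
In Python, from workcell import * gives the robot as it stands.
- The arm moves only by the tool move_arm, never from a script. Its argument "motion" is a list of rows, each a list of 3 entries, a list of its own where there are three numbers: the finger opening in mm, from 0 to 91.2, then the shift along the world's x, y, z in units of 25 mm (1.0 is 25 mm), then the turn, a rotation vector about the world's x, y, z in units of 4 degrees (1.0 is 4 degrees). In form: [[grip, [x, y, z], [ax, ay, az]], ...]. A call has 1 to 20 rows; each row shifts and turns the commanded pose from where the row before left it; what a row does not reach is not made up. A row lasts 1/12 s, in which the tool goes at most 41.7 mm and 7.16 degrees, less where a joint would pass 70% of its speed; a pose out of reach is approached as far as the arm can. A call with a number of a shift or a turn outside -1 to 1 is refused whole. A call with a gripper value outside its range is refused whole. The fingers move at their own pace and stop on an object; "grip_force" is the grip in N (left out, the last holds). Time passes only in rows, so rows that do not move let the fingers close. It gives the time, the measured TCP pose, the force, the opening and the grip force at its end, in the units of the state.
- state(): the state, without advancing time (a new reading comes with each control period).
- grab_frame(name): name is "scene" or "side" or "wrist"; returns the picture (384x512x3 uint8, blue, green, red); there is no depth.
- camera_info(name): a dict with "fx", "fy", "cx", "cy" (pixels), "rvec" (rotation vector, rad) and "tvec" (3), from world to camera coordinates, as OpenCV has them. Camera axes: x right, y down, z forward; pixel columns grow to the right and rows downward; lengths in mm; the calibration is good to about 2 mm. A picture is of the moment at which its call begins: read the wrist's pose just before it. camera_info takes no time and is no camera call; for the wrist camera it gives the pose at the moment of the call.
- job_done(): hands the job in; it is judged then, once.
The state is a dict: "time_s": time; "qpos": joint angles; "qvel": joint speeds; "effort": joint torques, N m; "ee_pos": TCP position; "ee_rot": TCP orientation; "force": force on the tool from outside, world axes, zero at the start; "torque": the same for the moment, N m; "gripper_width": finger opening in mm; "gripper_force": force on a finger pad.
Only numpy, scipy, OpenCV 4.12 (cv2) and the standard library are available. Lean on these libraries where they do the work, as an engineer would, in place of code of your own. Each camera call takes 0.05 s, during which the arm holds its last target. There are 200 camera calls.

## Working session

There is one attempt and no reset: what is moved stays moved. The work goes in short steps, Python scripts to look and compute and a tool call to move; the robot and the scene stay as the last step left them, time stands still between calls to the robot, and variables do not carry over. Pictures are saved under pics/ and viewed, at most 10 in all, crops included, and the job is handed in when it is done.

Besides the shell and the picture viewer there is one more tool, called after "Request:" by a JSON object that holds its "op" and its "data". move_arm: Moves the arm, as the interface text tells. Shifts and turns lie within -1 to 1; 1 stands for 25 mm of shift or 4 degrees of turn. Its arguments: {"type":"object","properties":{"motion":{"type":"array","items":{"type":"array"}},"grip_force":{"type":"number"}},"required":["motion"]}

```bash
mkdir -p pics; python3 - <<'E'
from workcell import *
import cv2,numpy as np
for n in ["scene","side"]:
    c=camera_info(n); print(n,{k:np.round(v,3).tolist() for k,v in c.items()})
    R=cv2.Rodrigues(np.array(c["rvec"],float))[0]; print((-R.T@np.array(c["tvec"]).ravel()).round())
    f=grab_frame(n); cv2.imwrite(f"pics/{n}0.png",cv2.resize(f,(800,600),interpolation=cv2.INTER_CUBIC))
s=state();print(s)
E
```

```text
scene {'fx': 417.757, 'fy': 417.757, 'cx': 254.195, 'cy': 195.46, 'rvec': [0.559, -2.443, 1.492], 'tvec': [405.011, 179.704, 1284.036]}
[ -87. 1132.  745.]
side {'fx': 399.631, 'fy': 399.631, 'cx': 258.797, 'cy': 189.535, 'rvec': [0.563, -2.472, 1.411], 'tvec': [408.712, 218.615, 1033.153]}
[ 12. 876. 717.]
{'time_s': 0.1, 'qpos': array([-7.01865957e+01,  1.83476439e+01,  8.96992213e+01,  1.18883224e-03,
        7.20436745e+01, -1.14642810e+00]), 'qvel': array([ 0.06810295, -0.02654246, -0.22116607, -0.00753885, -0.04552737,
       -0.07819947]), 'effort': array([ 6.27039262e-04, -4.13331378e+01, -2.32509363e+01,  7.30027515e-02,
        4.21419111e-02, -5.29274178e-05]), 'ee_pos': array([ 205.52438343, -536.49891691,  192.60904858]), 'ee_rot': array([-1.79909501e+02, -2.94160175e-03,  2.09594627e+01]), 'force': array([0.76456923, 0.51098011, 0.31560222]), 'torque': array([ 0.00844051, -0.04122974,  0.02324359]), 'gripper_force': 0.0, 'gripper_width': 91.30453114858952}
```

View pics/scene0.png

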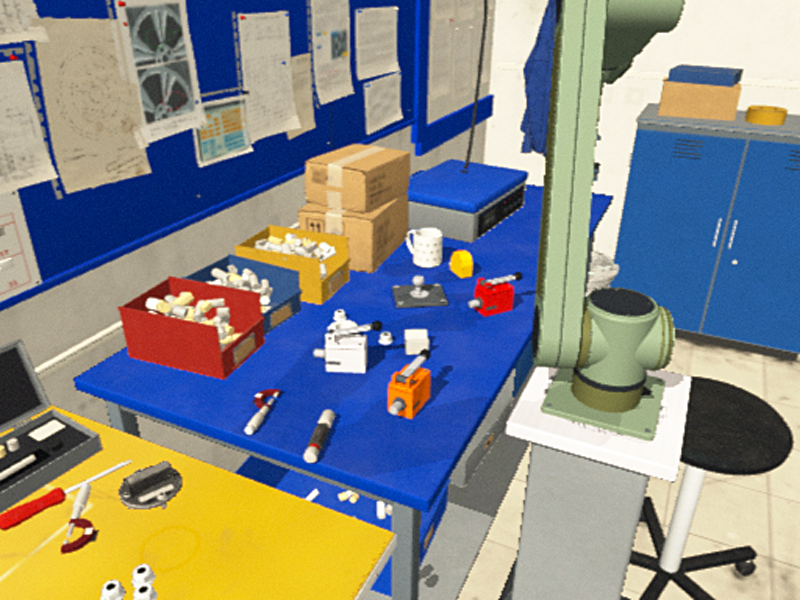

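View pics/side0.png

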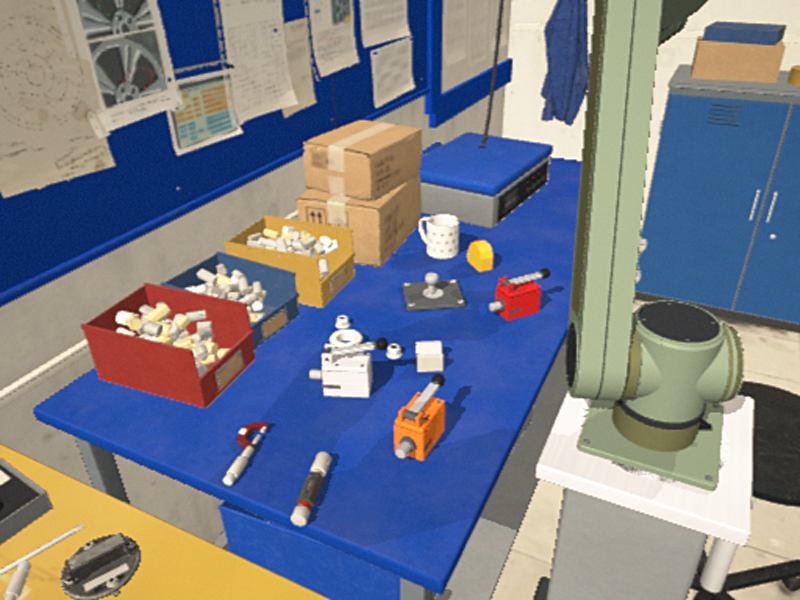

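The scene shows the grey coupler at side (347,370) and the mount at side (433,293). The ring and nuts lie just behind the coupler, and the orange and red look-alikes are separate. Next I'll enlarge both.

```bash
python3 - <<'E'
import cv2,numpy as np
from workcell import *
S=grab_frame("scene");D=grab_frame("side")
def cr(f,x,y): return cv2.resize(f[y:y+60,x:x+80],(400,300),interpolation=cv2.INTER_CUBIC)
# origins
m=np.vstack([np.hstack([cr(D,190,205),cr(D,240,155)]),np.hstack([cr(S,190,190),cr(S,230,155)])])
cv2.imwrite("pics/m1.png",m)
E
```

```text
(no output)
```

View pics/m1.png

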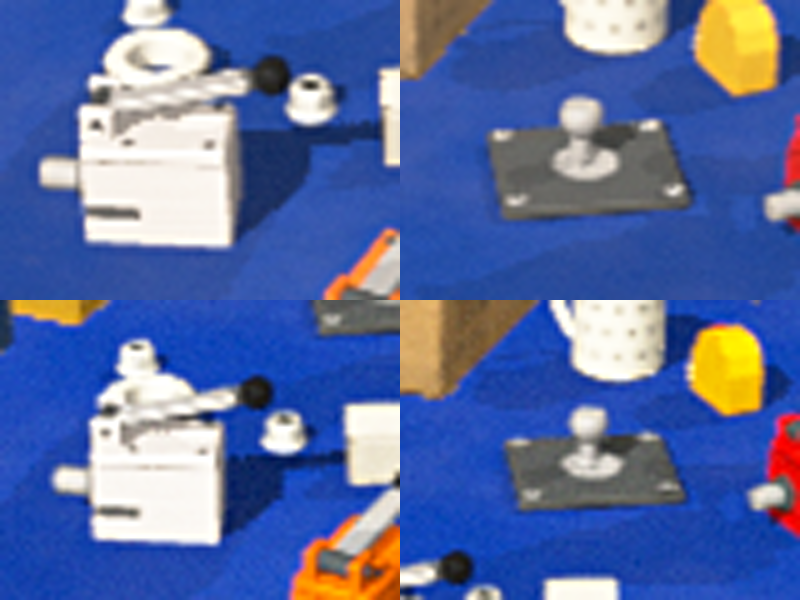

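```bash
cat > h.py <<'E'
import cv2,numpy as np
from workcell import *
from scipy.optimize import least_squares
def proj(c,P):
    return cv2.projectPoints(np.array(P,float).reshape(-1,1,3),np.array(c["rvec"],float),np.array(c["tvec"],float),np.array([[c["fx"],0,c["cx"]],[0,c["fy"],c["cy"]],[0,0,1.]]),None)[0].reshape(-1,2)
def Rz(a): return np.array([[np.cos(a),-np.sin(a),0],[np.sin(a),np.cos(a),0],[0,0,1]])
def px(o,L): return np.array(o)+np.array(L,float)/5-0.4
E
cat > fit.py <<'E'
from h import *
C={n:camera_info(n) for n in("scene","side")}
# coupler
M=dict(bl=[40,25,0],br=[-40,25,0],tl=[40,-25,64],tr=[-40,-25,64],sh=[68,0,0])
mod=lambda zs,h:np.array([[40,25,0],[-40,25,0],[-40,-25,64],[68,0,zs],[31-98*np.cos(h),0,76+98*np.sin(h)]])
obs={"side":px((190,205),[(85,242),(234,246),(236,108),(44,172),(271,74)]),"scene":px((190,190),[(93,240),(220,244),(222,124),(56,180),(256,92)])}
def f(p,full=False):
    P=mod(p[3],p[4])@Rz(p[2]).T+[p[0],p[1],0]
    return np.concatenate([(proj(C[n],P)-obs[n]).ravel() for n in C])
for y0 in (0,1.5,3,-1.5):
    r=least_squares(f,[450,-50,y0,35,.2],x_scale=[100,100,1,10,1],loss="soft_l1");print(r.cost,r.x[:2].round(1),np.degrees(r.x[2]),r.x[3:])
    if r.cost<40: print(f(r.x).reshape(2,-1,2).round(1).tolist())
ob2={"side":px((240,155),[(88,134),(258,122),(290,198),(104,212)]),"scene":px((230,155),[(107,142),(257,134),(284,193),(120,203)])}
for a,b in((65,57),(57,65)):
    def g(p):
        P=np.array([[a,-b,10],[-a,-b,10],[-a,b,10],[a,b,10]])@Rz(p[2]).T+[p[0],p[1],0]
        return np.concatenate([(proj(C[n],P)-ob2[n]).ravel() for n in C])
    r=least_squares(g,[400,-300,0],x_scale=[100,100,1]);print("mount",a,r.cost,r.x[:2].round(1),np.degrees(r.x[2])); print(g(r.x).reshape(2,-1,2).round(1).tolist())
ob3={"side":px((240,155),[(180.5,118)]),"scene":px((230,155),[(189,123)])}
r=least_squares(lambda p:np.concatenate([(proj(C[n],[[p[0],p[1],44]])-ob3[n]).ravel() for n in C]),[400,-300]);print("ball",r.x,r.fun)
for nm,p in dict(nutA=(145,12),ring=(157,60),nutB=(310,105),vb=(385,160)).items():
    r=least_squares(lambda q:(proj(C["side"],[[q[0],q[1],10]])-px((190,205),[p])).ravel(),[400,-100]);print(nm,r.x.round())
E
python3 fit.py
```

```text
1.8979855594060973 [509.5 122. ] 21.97156822394301 [29.65204128  0.25936735]
[[[0.3, -0.2], [-0.7, 0.0], [0.3, -0.8], [0.0, -0.3], [-0.1, -0.3]], [[0.7, 0.5], [-0.7, 0.7], [0.1, -0.9], [-0.1, 0.3], [0.1, 0.3]]]
1.8979855594032071 [509.5 122. ] 21.97157344147283 [29.65204594  0.25936733]
[[[0.3, -0.2], [-0.7, 0.0], [0.3, -0.8], [0.0, -0.3], [-0.1, -0.3]], [[0.7, 0.5], [-0.7, 0.7], [0.1, -0.9], [-0.1, 0.3], [0.1, 0.3]]]
1.897985559403234 [509.5 122. ] 21.971573940314723 [29.65204596  0.25936732]
[[[0.3, -0.2], [-0.7, 0.0], [0.3, -0.8], [0.0, -0.3], [-0.1, -0.3]], [[0.7, 0.5], [-0.7, 0.7], [0.1, -0.9], [-0.1, 0.3], [0.1, 0.3]]]
1.8979855594032662 [509.5 122. ] 21.971574045316345 [29.65204647  0.25936732]
[[[0.3, -0.2], [-0.7, 0.0], [0.3, -0.8], [0.0, -0.3], [-0.1, -0.3]], [[0.7, 0.5], [-0.7, 0.7], [0.1, -0.9], [-0.1, 0.3], [0.1, 0.3]]]
mount 65 1.5361499550956084 [ 503.6 -240.9] 32.6973623758255
[[[-1.0, -0.4], [0.3, -0.4], [0.3, 0.3], [-0.1, 0.0]], [[-0.6, -0.3], [0.7, -0.4], [0.4, 0.3], [-0.1, 0.3]]]
mount 57 18.469994443491327 [ 503.7 -240.9] 31.313713585006557
[[[1.0, -1.5], [-1.5, -1.0], [-1.7, 1.5], [1.7, 0.7]], [[1.7, -1.7], [-1.4, -1.1], [-1.8, 1.9], [2.0, 1.2]]]
ball [ 509.65033145 -246.59787743] [-0.15502475  0.13172615  0.13524329 -0.10163638]
nutA [625. -46.]
ring [589.  -2.]
nutB [479.   1.]
vb [415.  32.]
```

Request:
{"op": "move_arm", "data": {"motion": [[91, [1, 0.97, 0.36], [0, 0, 0]], [91, [1, 0.97, 0.36], [0, 0, 0]], [91, [1, 0.97, 0.36], [0, 0, 0]], [91, [1, 0.97, 0.36], [0, 0, 0]], [91, [1, 0.97, 0.36], [0, 0, 0]], [91, [1, 0.97, 0.36], [0, 0, 0]], [91, [1, 0.97, 0.36], [0, 0, 0]], [91, [1, 0.97, 0.36], [0, 0, 0]], [91, [1, 0.97, 0.36], [0, 0, 0]], [91, [1, 0.97, 0.36], [0, 0, 0]], [91, [0.8, 0.97, 0.36], [0, 0, 0]], [91, [0, 0.97, 0.36], [0, 0, 0.25]], [91, [0, 0, 0], [0, 0, 0]], [91, [0, 0, 0], [0, 0, 0]]]}}

```text
time_s: 1.37
ee_pos: [476.0, -245.2, 301.8]
ee_rot: [179.9, -0.0, 22.1]
force: [0.6, 0.2, 0.0]
gripper_width: 91.0
gripper_force: 0.0
```

```bash
python3 - <<'E'
from h import *
s=state();print(s["ee_pos"],s["ee_rot"],s["time_s"],s["force"])
c=camera_info("wrist");f=grab_frame("wrist");np.save("w.npy",c,allow_pickle=True)
R=cv2.Rodrigues(np.array(c["rvec"],float))[0];print((-R.T@np.array(c["tvec"]).ravel()).round(1),R[2].round(3))
print(proj(c,[[503.6,-240.9,10],[509.7,-246.6,53]]))
cv2.imwrite("pics/w1.png",cv2.resize(f,(800,600),interpolation=cv2.INTER_CUBIC))
E
```

```text
[ 476.01239219 -245.16252962  301.77142247] [ 1.79939418e+02 -1.38327868e-02  2.20862380e+01] 1.3667 [0.61124232 0.24808488 0.01129704]
[ 552.1 -214.6  493.4] [-0.267 -0.109 -0.958]
[[258.67827043 137.41951283]
 [264.27935171 138.3693814 ]]
```

View pics/w1.png

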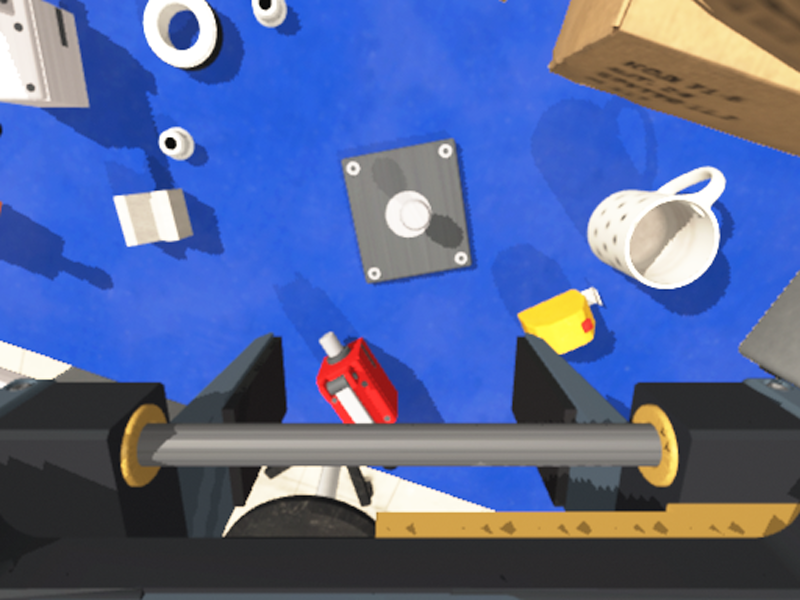

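The wrist view shows the mount plate with corners near (342,157), (455,139), (471,266), (368,284) and the ball near (413,213). I'll enlarge it to locate the ball.

```bash
python3 - <<'E'
from h import *
f=grab_frame("wrist"); cv2.imwrite("pics/w2.png",cv2.resize(f[80:190,210:310],(600,660),interpolation=cv2.INTER_CUBIC)[:600])
E
```

```text
(no output)
```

View pics/w2.png

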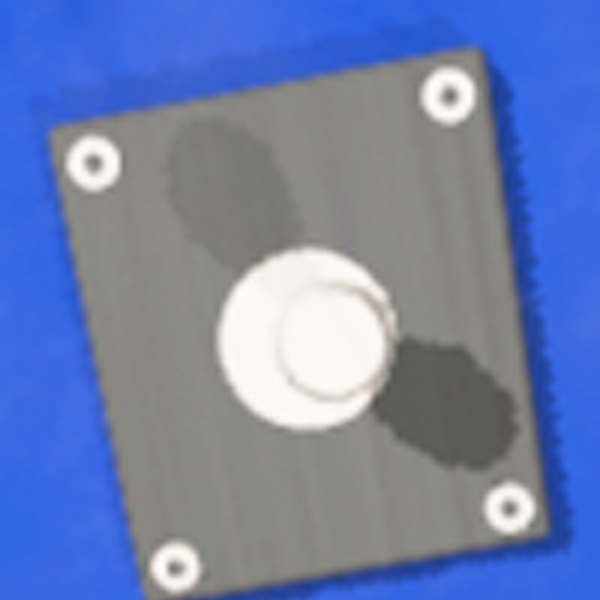

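```bash
cat > fit2.py <<'E'
from h import *
c=np.load("w.npy",allow_pickle=True).item()
pw=lambda L:np.array([210,80])+np.array(L,float)/6-0.42
# corners: TL, TR, BR, and BL screw-free
o=pw([(50,128),(484,48),(549,536),(147,602)])
best=None
for a,b in((65,57),(57,65)):
  for y in (0,1.57,3.14,4.71):
    g=lambda p:(proj(c,np.array([[a,-b,10],[-a,-b,10],[-a,b,10],[a,b,10]])@Rz(p[2]).T+[p[0],p[1],0])-o).ravel()
    r=least_squares(g,[504,-241,y],x_scale=[100,100,1])
    if best is None or r.cost<best.cost: best=r
print("plate",best.x[:2],np.degrees(best.x[2]),best.fun.round(2))
def at(p,z): return least_squares(lambda q:(proj(c,[[q[0],q[1],z]])-pw([p])).ravel(),[504,-241]).x.round(2)
for z in (10,12,14): print("collar",z,at((307,339),z), [at((307+89,339),z),at((307-89,339),z)])
for z in (44,53): print("ball",z,at((334,340),z))
for z in (44,53): print(proj(c,[[509,-246,z]]))
E
python3 fit2.py
```

```text
plate [ 506.93887218 -243.31895574] 121.97064668004094 [-0.7  -0.61  0.57 -0.79  0.7   0.57 -0.57  1.17]
collar 10 [ 506.78 -243.14] [array([ 515.62, -264.96]), array([ 497.94, -221.33])]
collar 12 [ 506.97 -243.03] [array([ 515.77, -264.75]), array([ 498.16, -221.3 ])]
collar 14 [ 507.16 -242.91] [array([ 515.92, -264.55]), array([ 498.39, -221.27])]
ball 44 [ 512.24 -247.38]
ball 53 [ 513.03 -246.73]
[[263.53929037 137.94279958]]
[[263.7116979  138.66411917]]
```

Request:
{"op": "move_arm", "data": {"motion": [[91, [0, 1, 0], [0, 0, 0]], [91, [0, 1, 0], [0, 0, 0]], [91, [0, 1, 0], [0, 0, 0]], [91, [0, 1, 0], [0, 0, 0]], [91, [0, 1, 0], [0, 0, 0]], [91, [0, 1, 0], [0, 0, 0]], [91, [0, 1, 0], [0, 0, 0]], [91, [0, 1, 0], [0, 0, 0]], [91, [0, 1, 0], [0, 0, 0]], [91, [0, 1, 0], [0, 0, 0]], [91, [0, 1, 0], [0, 0, 0]], [91, [0, 1, 0], [0, 0, 0]], [91, [0, 1, 0], [0, 0, 0]], [91, [0, 1, 0], [0, 0, 0]], [91, [0, 0.6, 0], [0, 0, 0]], [91, [0, 0, 0], [0, 0, 0]], [91, [0, 0, 0], [0, 0, 0]]]}}

```text
time_s: 2.88
ee_pos: [475.8, 118.2, 300.7]
ee_rot: [180.0, 0.1, 21.9]
force: [-0.7, -0.8, 0.2]
gripper_width: 91.0
gripper_force: 0.0
```

```bash
python3 - <<'E'
from h import *
s=state();print(s["ee_pos"],s["ee_rot"],s["time_s"])
c=camera_info("wrist");f=grab_frame("wrist");np.save("wc.npy",c,allow_pickle=True)
p=proj(c,[[509.5,122,0]])[0];print(p)
P=np.array([[x,y,z] for z in(0,64) for x,y in((40,25),(-40,25),(-40,-25),(40,-25))]+[[31,0,76],[-63.7,0,101]])@Rz(np.radians(22)).T+[509.5,122,0]
x0,y0=int(p[0])-65,max(0,int(p[1])-55)
print(x0,y0);print(((proj(c,P)-[x0,y0])*6).round())
cv2.imwrite("pics/w3.png",cv2.resize(f[y0:y0+100,x0:x0+130],(780,600),interpolation=cv2.INTER_CUBIC))
E
```

```text
[475.76918069 118.24861687 300.74349135] [1.79960833e+02 8.05206531e-02 2.19453104e+01] 2.8833
[260.39492946 133.01022007]
195 78
[[298. 175.]
 [301. 478.]
 [483. 477.]
 [488. 175.]
 [288. 181.]
 [293. 526.]
 [500. 525.]
 [507. 181.]
 [399. 224.]
 [399. 662.]]
```

View pics/w3.png

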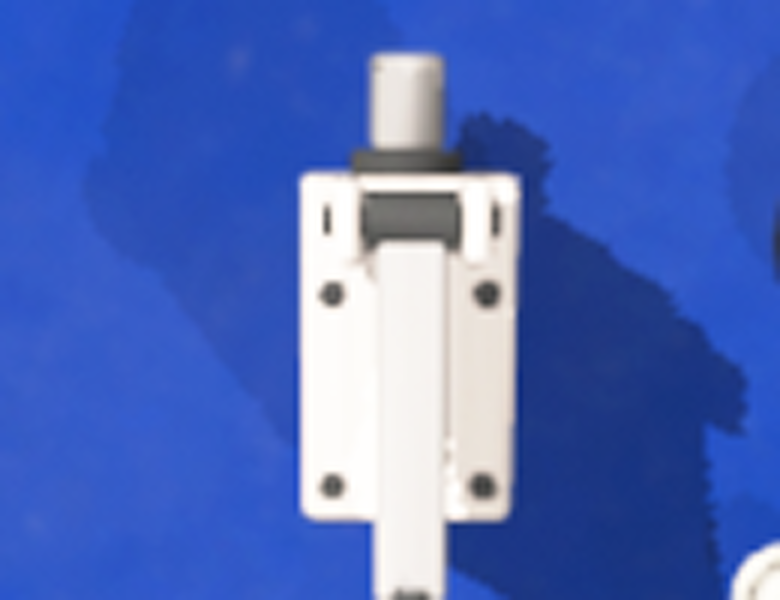

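Request:
{"op": "move_arm", "data": {"motion": [[91, [-0.1, -0.09, -0.87], [0, 0, 0]], [91, [-0.1, -0.09, -0.87], [0, 0, 0]], [91, [-0.1, -0.09, -0.87], [0, 0, 0]], [91, [-0.1, -0.09, -0.87], [0, 0, 0]], [91, [-0.1, -0.09, -0.87], [0, 0, 0]], [91, [-0.1, -0.09, -0.87], [0, 0, 0]], [91, [-0.1, -0.09, -0.87], [0, 0, 0]], [91, [-0.1, -0.09, -0.87], [0, 0, 0]], [91, [-0.1, -0.09, -0.87], [0, 0, 0]], [91, [-0.1, -0.09, -0.87], [0, 0, 0]], [40, [0, 0, 0], [0, 0, 0]], [40, [0, 0, 0], [0, 0, 0]], [40, [0, 0, 0], [0, 0, 0]]], "grip_force": 4}}

```text
time_s: 4.02
ee_pos: [451.9, 96.0, 85.0]
ee_rot: [180.0, -0.1, 21.9]
force: [0.7, -0.5, -0.2]
gripper_width: 73.9
gripper_force: 0.0
```

```bash
python3 - <<'E'
from h import *
print(state()["ee_pos"],state()["gripper_width"])
D=grab_frame("side")[180:280,170:290];W=grab_frame("wrist")[190:384:2,100:412:2]
W=grab_frame("wrist")
cv2.imwrite("pics/p1.png",np.hstack([cv2.resize(D,(400,333),interpolation=cv2.INTER_CUBIC),cv2.resize(W,(400,300))[:333].copy() if 0 else cv2.copyMakeBorder(cv2.resize(W,(400,300)),0,33,0,0,cv2.BORDER_CONSTANT)]))
E
```

```text
[451.92968039  95.98073697  84.9777469 ] 73.93449571200237
```

View pics/p1.png

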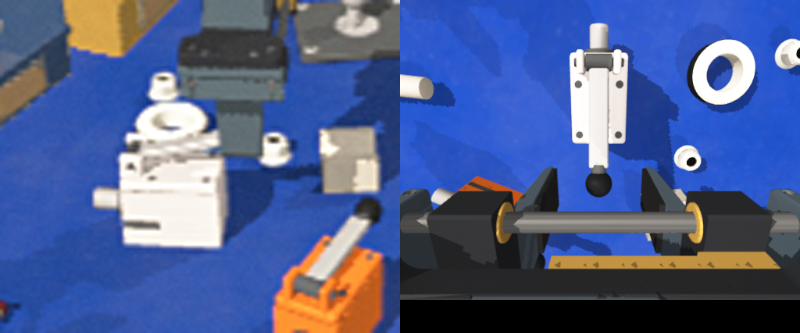

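The knob (598,183) sits between the fingers, so I'll pinch it lightly.

Request:
{"op": "move_arm", "data": {"motion": [[12, [0, 0, 0], [0, 0, 0]], [12, [0, 0, 0], [0, 0, 0]], [12, [0, 0, 0], [0, 0, 0]], [12, [0, 0, 0], [0, 0, 0]], [12, [0, 0, 0], [0, 0, 0]], [12, [0, 0, 0], [0, 0, 0]], [12, [0, 0, 0], [0, 0, 0]], [12, [0, 0, 0], [0, 0, 0]], [12, [0, 0, 0], [0, 0, 0]], [12, [0, 0, 0], [0, 0, 0]], [12, [0, 0, 0], [0, 0, 0]]], "grip_force": 4}}

```text
time_s: 5.08
ee_pos: [450.7, 96.6, 83.8]
ee_rot: [-180.0, 0.0, 22.0]
force: [-0.6, -0.1, -0.8]
gripper_width: 17.4
gripper_force: 3.2
```

```bash
python3 - <<'E'
import numpy as np
c,s=np.cos(np.radians(22.2)),np.sin(np.radians(22.2))
th=np.linspace(.26,2.62,37)
x=31-98*np.cos(th);z=76+98*np.sin(th)
for d,e in zip(np.diff(x)/25,np.diff(z)/25): print([round(d*c,2),round(d*s,2),round(e,2)],end=",")
E
```

```text
[np.float64(0.07), np.float64(0.03), np.float64(0.25)],[np.float64(0.08), np.float64(0.03), np.float64(0.24)],[np.float64(0.1), np.float64(0.04), np.float64(0.23)],[np.float64(0.11), np.float64(0.05), np.float64(0.23)],[np.float64(0.13), np.float64(0.05), np.float64(0.22)],[np.float64(0.14), np.float64(0.06), np.float64(0.21)],[np.float64(0.15), np.float64(0.06), np.float64(0.2)],[np.float64(0.16), np.float64(0.07), np.float64(0.19)],[np.float64(0.17), np.float64(0.07), np.float64(0.18)],[np.float64(0.18), np.float64(0.07), np.float64(0.16)],[np.float64(0.19), np.float64(0.08), np.float64(0.15)],[np.float64(0.2), np.float64(0.08), np.float64(0.14)],[np.float64(0.21), np.float64(0.09), np.float64(0.12)],[np.float64(0.22), np.float64(0.09), np.float64(0.11)],[np.float64(0.22), np.float64(0.09), np.float64(0.09)],[np.float64(0.23), np.float64(0.09), np.float64(0.07)],[np.float64(0.23), np.float64(0.09), np.float64(0.06)],[np.float64(0.23), np.float64(0.1), np.float64(0.04)],[np.float64(0.24), np.float64(0.1), np.float64(0.03)],[np.float64(0.24), np.float64(0.1), np.float64(0.01)],[np.fl
[... 185 characters left out ...]
t64(0.09), np.float64(-0.06)],[np.float64(0.23), np.float64(0.09), np.float64(-0.07)],[np.float64(0.22), np.float64(0.09), np.float64(-0.09)],[np.float64(0.22), np.float64(0.09), np.float64(-0.11)],[np.float64(0.21), np.float64(0.09), np.float64(-0.12)],[np.float64(0.2), np.float64(0.08), np.float64(-0.14)],[np.float64(0.19), np.float64(0.08), np.float64(-0.15)],[np.float64(0.18), np.float64(0.07), np.float64(-0.16)],[np.float64(0.17), np.float64(0.07), np.float64(-0.18)],[np.float64(0.16), np.float64(0.07), np.float64(-0.19)],[np.float64(0.15), np.float64(0.06), np.float64(-0.2)],[np.float64(0.14), np.float64(0.06), np.float64(-0.21)],[np.float64(0.13), np.float64(0.05), np.float64(-0.22)],
```

```bash
python3 - <<'E'
from h import *
s=state();t=s["ee_pos"];print(t,s["gripper_width"],s["force"])
c=camera_info("wrist");cs=camera_info("side")
f=grab_frame("wrist");d=grab_frame("side")
g=t+[0,0,19]
print("grasp in wrist",proj(c,[g]),"tip",proj(c,[t]),"knob pred",proj(c,[[451.8,96.9,101]]))
k=(511.5-63.7*.926,120.5-63.7*.378,101)
print(k)
a=cv2.resize(f[90:190,196:316],(480,400),interpolation=cv2.INTER_CUBIC);b=cv2.resize(d[190:250,210:270],(400,400),interpolation=cv2.INTER_CUBIC)
print("side grasp",proj(cs,[g]))
cv2.imwrite("pics/p2.png",np.hstack([cv2.resize(a,(400,333)),b[:333]]))
E
```

```text
[450.65765582  96.57894729  83.8135528 ] 17.35719698612624 [-0.59379435 -0.09618706 -0.78137067]
grasp in wrist [[254.41046369 237.88730957]] tip [[254.47642195 225.89079757]] knob pred [[254.62022934 234.93554981]]
(452.5138, 96.4214, 101)
side grasp [[244.06132559 218.86222838]]
```

View pics/p2.png

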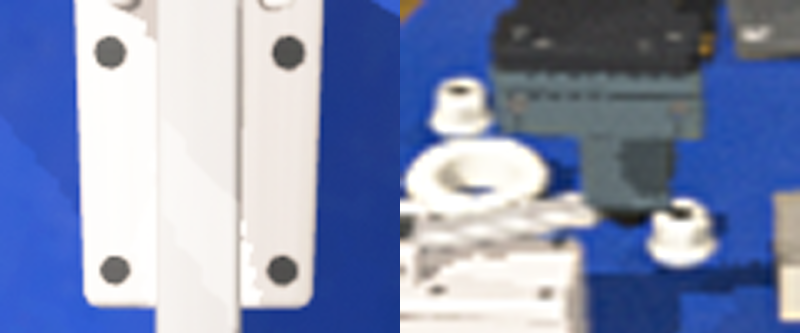

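```bash
python3 - <<'E'
from h import *
cs=camera_info("side");y=np.array([-.378,.926,0]);t=np.array([450.7,96.6,83.8])
for h in (8.7,22,37,52): print(h,proj(cs,[t+y*h])-[210,190], (proj(cs,[t+y*h])-[210,190])*6.67)
print("p1",[(proj(cs,[[451.9,96,85]+y*h])-[170,180])*3.333 for h in (37,50)])
for z in (76,90,101): 
  print(z,(proj(cs,[[511-63.7*.926,120.8-63.7*.378,z]])-[210,190])*6.67+[400,0])
d=grab_frame("side")[216:228,296-50-10:262]
print(d.max(2))
E
```

```text
8.7 [[33.96273756 36.4739414 ]] [[226.53145953 243.28118915]]
22 [[33.45911611 39.37203227]] [[223.17230443 262.61145522]]
37 [[32.87806943 42.71566673]] [[219.29672312 284.91349711]]
52 [[32.28269363 46.14175819]] [[215.32556654 307.76552713]]
p1 [array([[241.87424831, 173.69227347]]), array([[240.1468277, 183.5481764]])]
76 [[626.38524353 245.75864151]]
90 [[625.18634296 217.80162397]]
101 [[624.23336227 195.57918218]]
[[155 138 114 114 115 117 113  94  81  79  80  82  80  78  84 152 171 173
  171 170 171 168 171 170 174 172]
 [160 140 115 116 114 117 116 112  97  80  78  78  79  84 128 164 171 170
  168 169 170 173 175 177 176 175]
 [166 142 115 117 115 115 117 117 115  93  81  80  80  78 110 156 168 166
  168 170 173 175 176 175 178 175]
 [218 155 122 116 114 116 119 117 118 116  98 106  95 111 122 165 179 176
  171 168 172 173 174 173 175 177]
 [210 161 115 106 106 108 109 111 115 130 129 124 114 119 135 240 255 244
  198 173 173 174 176 176 176 177]
 [219 222 181 111  73  59  65  65  71  77  73  71 100 108  73  89 108 156
  247 185 167 173 173 174 178 174]
 [234 233 229 156  93  61  34  39  34  29  31  96 228 255 185  97  79 147
  241 208 131 114 120 158 175 173]
 [237 235 204 150 157 146 101  53  39  48  89 155 233 255 255 255 255 255
  255 246 148 107 110 156 171 172]
 [168 176 175 171 176 177 174 146 141 164 173 175 205 245 255 255 255 255
  219 188 129 107 116 160 174 176]
 [166 174 176 174 177 176 177 177 178 181 178 178 205 244 251 252 254 235
  195 174 138 121 154 174 175 175]
 [196 182 177 177 177 171 173 177 178 177 165 198 228 240 246 247 249 230
  198 200 202 169 175 176 174 175]
 [205 173 175 174 174 175 173 173 165 160 155 179 255 255 255 254 254 250
  252 252 202 175 176 176 177 177]]
```

Request:
{"op": "move_arm", "data": {"motion": [[40, [0, 0, 0], [0, 0, 0]], [40, [0, 0, 0], [0, 0, 0]], [40, [0, 0, 0], [0, 0, 0]], [40, [0, 0, -0.3], [0, 0, 0]], [40, [0, 0, -0.3], [0, 0, 0]], [12, [0, 0, 0], [0, 0, 0]], [12, [0, 0, 0], [0, 0, 0]], [12, [0, 0, 0], [0, 0, 0]], [12, [0, 0, 0], [0, 0, 0]], [12, [0, 0, 0], [0, 0, 0]], [12, [0, 0, 0], [0, 0, 0]]], "grip_force": 4}}

```text
time_s: 6.15
ee_pos: [450.7, 96.6, 68.9]
ee_rot: [-180.0, -0.0, 22.0]
force: [-0.1, 0.4, -1.5]
gripper_width: 21.2
gripper_force: 4.0
```

```bash
python3 - <<'E'
from h import *
c=camera_info("wrist");s=state();print(s["ee_pos"],s["gripper_width"],s["force"])
t=s["ee_pos"]
f=grab_frame("wrist");
x=np.array([.926,.378,0]);y=np.array([-.378,.926,0])
print("tip corners",proj(c,[t+y*9+x*16,t+y*9-x*16,t-y*9+x*16,t-y*9-x*16]).round(1).tolist(), "knob",proj(c,[[452,97,101]]).round(1))
W=cv2.resize(f[150:290,170:340],(486,400),interpolation=cv2.INTER_CUBIC)
d=grab_frame("side");D=cv2.resize(d[200:240,220:260-10],(300,400),interpolation=cv2.INTER_CUBIC)
cv2.imwrite("pics/p3.png",np.hstack([W,D]))
E
```

```text
[450.66232164  96.60908099  68.89447282] 21.196630786203066 [-0.09778841  0.44236665 -1.53959111]
tip corners [[240.9, 203.9], [241.8, 247.0], [267.7, 203.8], [267.4, 246.9]] knob [[254.6 245.5]]
```

View pics/p3.png

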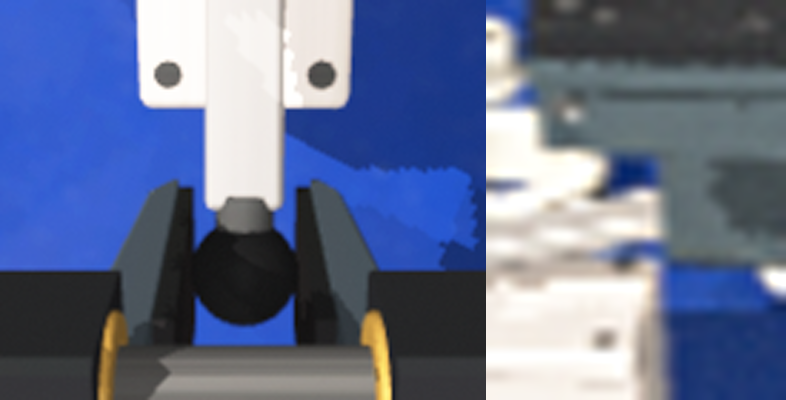

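The knob is now properly held: 21 mm opening, knob centred at (245,275) in the crop. Next I'll swing it up along the arc.

Request:
{"op": "move_arm", "data": {"motion": [[12, [0.07, 0.03, 0.25], [0, 0, 0]], [12, [0.08, 0.03, 0.24], [0, 0, 0]], [12, [0.1, 0.04, 0.23], [0, 0, 0]], [12, [0.11, 0.05, 0.23], [0, 0, 0]], [12, [0.13, 0.05, 0.22], [0, 0, 0]], [12, [0.14, 0.06, 0.21], [0, 0, 0]], [12, [0.15, 0.06, 0.2], [0, 0, 0]], [12, [0.16, 0.07, 0.19], [0, 0, 0]], [12, [0.17, 0.07, 0.18], [0, 0, 0]], [12, [0.18, 0.07, 0.16], [0, 0, 0]], [12, [0.19, 0.08, 0.15], [0, 0, 0]], [12, [0.2, 0.08, 0.14], [0, 0, 0]]], "grip_force": 4}}

```text
time_s: 7.25
ee_pos: [493.3, 113.9, 129.4]
ee_rot: [180.0, -0.0, 22.0]
force: [-1.9, -1.7, 2.2]
gripper_width: 21.5
gripper_force: 4.0
```

Request:
{"op": "move_arm", "data": {"motion": [[12, [0.21, 0.09, 0.12], [0, 0, 0]], [12, [0.22, 0.09, 0.11], [0, 0, 0]], [12, [0.22, 0.09, 0.09], [0, 0, 0]], [12, [0.23, 0.09, 0.07], [0, 0, 0]], [12, [0.23, 0.09, 0.06], [0, 0, 0]], [12, [0.23, 0.1, 0.04], [0, 0, 0]], [12, [0.24, 0.1, 0.03], [0, 0, 0]], [12, [0.24, 0.1, 0.01], [0, 0, 0]], [12, [0.24, 0.1, -0.01], [0, 0, 0]], [12, [0.24, 0.1, -0.03], [0, 0, 0]], [12, [0.23, 0.1, -0.04], [0, 0, 0]], [12, [0.23, 0.09, -0.06], [0, 0, 0]]]}}

```text
time_s: 8.25
ee_pos: [563.1, 142.7, 138.8]
ee_rot: [180.0, -0.1, 22.0]
force: [0.8, -1.9, 4.7]
gripper_width: 21.4
gripper_force: 4.0
```

Request:
{"op": "move_arm", "data": {"motion": [[12, [0.23, 0.09, -0.07], [0, 0, 0]], [12, [0.22, 0.09, -0.09], [0, 0, 0]], [12, [0.22, 0.09, -0.11], [0, 0, 0]], [12, [0.21, 0.09, -0.12], [0, 0, 0]], [12, [0.2, 0.08, -0.14], [0, 0, 0]], [12, [0.19, 0.08, -0.15], [0, 0, 0]], [12, [0.18, 0.07, -0.16], [0, 0, 0]], [12, [0.17, 0.07, -0.18], [0, 0, 0]], [12, [0.16, 0.07, -0.19], [0, 0, 0]], [12, [0.15, 0.06, -0.2], [0, 0, 0]], [12, [0.14, 0.06, -0.21], [0, 0, 0]], [12, [0.13, 0.05, -0.22], [0, 0, 0]]]}}

```text
time_s: 9.25
ee_pos: [617.1, 165.0, 91.9]
ee_rot: [-180.0, -0.0, 22.0]
force: [3.9, 0.1, 3.4]
gripper_width: 21.3
gripper_force: 4.0
```

```bash
python3 - <<'E'
from h import *
d=grab_frame("side");s=grab_frame("scene")
m=np.hstack([cv2.resize(d[170:270,190:290],(400,400),interpolation=cv2.INTER_CUBIC),cv2.resize(s[160:260,180:280],(400,400),interpolation=cv2.INTER_CUBIC)])
cv2.imwrite("pics/p4.png",m)
E
```

Request:
{"op": "move_arm", "data": {"motion": [[60, [0, 0, 0], [0, 0, 0]], [60, [0, 0, 0], [0, 0, 0]], [60, [0, 0, 0], [0, 0, 0]], [60, [0, 0, 0], [0, 0, 0]], [60, [0, 0, 0.5], [0, 0, 0]], [91, [0, 0, 1], [0, 0, 0]], [91, [0, 0, 1], [0, 0, 0]], [91, [0, 0, 1], [0, 0, 0]], [91, [-0.9, -0.3, 1], [0, 0, 0]], [91, [-0.9, -0.3, 1], [0, 0, 0]], [91, [-0.9, -0.3, 1], [0, 0, 0]], [91, [-0.9, -0.3, 1], [0, 0, 0]], [91, [-0.9, -0.3, 0.86], [0, 0, 0]], [91, [-0.9, -0.3, 0], [0, 0, 0]], [91, [-0.25, -0.07, 0], [0, 0, 0]], [91, [0, 0, 0], [0, 0, 0]], [91, [0, 0, 0], [0, 0, 0]]]}}

```text
time_s: 10.77
ee_pos: [475.4, 118.1, 301.2]
ee_rot: [-180.0, 0.0, 22.0]
force: [0.7, -0.4, -0.5]
gripper_width: 90.9
gripper_force: 0.0
```

```bash
python3 - <<'E'
from h import *
s=state();print(s["ee_pos"],s["ee_rot"],s["force"])
f=grab_frame("wrist");cv2.imwrite("pics/w5full.png",f)
c=camera_info("wrist");c0=np.load("wc.npy",allow_pickle=True).item()
P=[[512,120,64]];print("expected shift by camera move",proj(c,P)-proj(c0,P))
old=cv2.resize(cv2.imread("pics/w3.png"),(130,100),interpolation=cv2.INTER_AREA)
# patches: left screws column, right screws column ; in w3 6x px
for (x0,y0,x1,y1) in [(300,265,370,315),(455,265,520,315),(290,455,365,530),(455,455,520,530)]:
    a,b,cc,d=x0//6,y0//6,x1//6,y1//6
    T=old[b:d,a:cc]; R=f[78+b-15:78+d+15,195+a-15:195+cc+15]
    m=cv2.matchTemplate(R,T,cv2.TM_CCOEFF_NORMED);_,v,_,l=cv2.minMaxLoc(m);print(v,l[0]-15,l[1]-15)
E
```

```text
[475.4020227  118.1197005  301.18287273] [-1.79992365e+02  1.91482641e-02  2.19564718e+01] [ 0.67714441 -0.39696297 -0.54203212]
expected shift by camera move [[0.11984935 0.09958487]]
0.9646853804588318 0 0
0.9060371518135071 0 -1
0.9522119164466858 0 0
0.9213383197784424 0 0
```

```bash
python3 - <<'E'
from h import *
s5=grab_frame("wrist");
for n,f in (("wrist",s5),("side",grab_frame("side")),("scene",grab_frame("scene"))):
    c=camera_info(n);x=np.array([.926,.378,0])
    for th in (2.2,2.4,2.5,2.6,2.7):
        P=np.array([510.8,121,0])+x*(31-98*np.cos(th))+[0,0,76+98*np.sin(th)]
        p=proj(c,[P])[0];i,j=p.round().astype(int)
        print(n,th,p.round(1),f[j-1:j+2,i-1:i+2].max(2).mean().round() if 1<j<382 else None)
E
```

```text
wrist 2.2 [264.5  60.7] 209.0
wrist 2.4 [264.2  47.4] 22.0
wrist 2.5 [264.   42.2] 30.0
wrist 2.6 [263.8  38.1] 37.0
wrist 2.7 [263.6  35.1] 40.0
side 2.2 [186.1 201.1] 82.0
side 2.4 [181.3 205.1] 140.0
side 2.5 [179.3 207.4] 55.0
side 2.6 [177.7 209.9] 44.0
side 2.7 [176.4 212.5] 59.0
scene 2.2 [192.  190.7] 162.0
scene 2.4 [187.7 194.2] 81.0
scene 2.5 [185.9 196.3] 58.0
scene 2.6 [184.4 198.5] 37.0
scene 2.7 [183.2 200.9] 88.0
```

Request:
{"op": "move_arm", "data": {"motion": [[91, [0.28, 0.02, -0.8], [0, 0, 0]], [91, [0.28, 0.02, -0.8], [0, 0, 0]], [91, [0.28, 0.02, -0.8], [0, 0, 0]], [91, [0.28, 0.02, -0.8], [0, 0, 0]], [91, [0.3, 0.04, -0.8], [0, 0, 0]], [91, [0, 0, -0.8], [0, 0, 0]], [91, [0, 0, -0.8], [0, 0, 0]], [91, [0, 0, -0.8], [0, 0, 0]], [91, [0, 0, 0], [0, 0, 0]]]}}

```text
time_s: 11.72
ee_pos: [508.5, 120.5, 137.0]
ee_rot: [-179.9, 0.5, 22.0]
force: [-0.5, 0.3, -0.5]
gripper_width: 91.0
gripper_force: 0.0
```

Request:
{"op": "move_arm", "data": {"motion": [[91, [0, 0, -0.7], [0, 0, 0]], [91, [0, 0, -0.7], [0, 0, 0]], [91, [0, 0, -0.7], [0, 0, 0]], [91, [0, 0, -0.7], [0, 0, 0]], [91, [0, 0, -0.7], [0, 0, 0]], [91, [0, 0, -0.7], [0, 0, 0]], [91, [0, 0, -0.6], [0, 0, 0]], [91, [0, 0, 0], [0, 0, 0]], [91, [0, 0, 0], [0, 0, 0]]]}}

```text
time_s: 12.47
ee_pos: [511.4, 121.1, 21.6]
ee_rot: [-180.0, 0.0, 22.0]
force: [-0.5, -0.0, 0.5]
gripper_width: 91.1
gripper_force: 0.0
```

Request:
{"op": "move_arm", "data": {"motion": [[91, [0, 0, -0.2], [0, 0, 0]], [45, [0, 0, 0], [0, 0, 0]], [45, [0, 0, 0], [0, 0, 0]], [45, [0, 0, 0], [0, 0, 0]], [45, [0, 0, 0], [0, 0, 0]], [45, [0, 0, 0], [0, 0, 0]], [45, [0, 0, 0], [0, 0, 0]], [45, [0, 0, 0], [0, 0, 0]], [45, [0, 0, 0], [0, 0, 0]], [45, [0, 0, 0], [0, 0, 0]]], "grip_force": 25}}

```text
time_s: 13.3
ee_pos: [511.0, 121.0, 16.8]
ee_rot: [180.0, -0.0, 22.0]
force: [-0.7, -0.5, 1.4]
gripper_width: 49.8
gripper_force: 24.9
```

Firm grip at 49.8 mm. Lift and carry over.

Request:
{"op": "move_arm", "data": {"motion": [[45, [0, 0, 0.2], [0, 0, 0]], [45, [0, 0, 0.5], [0, 0, 0]], [45, [0, 0, 0.8], [0, 0, 0]], [45, [0, 0, 0.8], [0, 0, 0]], [45, [0, 0, 0.8], [0, 0, 0]], [45, [0, 0, 0.6], [0, 0, 0]], [45, [0, 0, 0.3], [0, 0, 0]], [45, [0, 0, 0], [0, 0, 0]], [45, [0, 0, 0], [0, 0, 0]]]}}

```text
time_s: 14.05
ee_pos: [509.8, 120.8, 115.5]
ee_rot: [-180.0, 0.1, 22.0]
force: [-0.4, 0.7, -9.3]
gripper_width: 50.4
gripper_force: 24.9
```

Request:
{"op": "move_arm", "data": {"motion": [[45, [0, -0.3, 0], [0, 0, 0]], [45, [0, -0.7, 0], [0, 0, 0]], [45, [0, -1, 0], [0, 0, 0]], [45, [0, -1, 0], [0, 0, 0]], [45, [0, -1, 0], [0, 0, 0]], [45, [0, -1, 0], [0, 0, 0]], [45, [0, -1, 0], [0, 0, 0]], [45, [0, -1, 0], [0, 0, 0]], [45, [0, -1, 0], [0, 0, 0]], [45, [0, -1, 0], [0, 0, 0]], [45, [0, -1, 0], [0, 0, 0]], [45, [0, -1, 0], [0, 0, 0]], [45, [0, -1, 0], [0, 0, 0]], [45, [0, -1, 0], [0, 0, 0]], [45, [0, -1, 0], [0, 0, 0]], [45, [0, -0.5, 0], [0, 0, 0]], [45, [0, -0.18, 0], [0, 0, 0]], [45, [0, 0, 0], [0, 0, 0]], [45, [0, 0, 0], [0, 0, 0]], [45, [0, 0, 0], [0, 0, 0]]]}}

```text
time_s: 15.72
ee_pos: [510.5, -244.6, 116.1]
ee_rot: [-179.9, 0.0, 22.0]
force: [0.3, 0.0, -8.9]
gripper_width: 49.9
gripper_force: 24.9
```

Request:
{"op": "move_arm", "data": {"motion": [[45, [0, -0.05, -0.3], [0, 0, 0]], [45, [0, 0, -0.5], [0, 0, 0]], [45, [0, 0, -0.4], [0, 0, 0]], [45, [0, 0, -0.2], [0, 0, 0]], [45, [0, 0, -0.1], [0, 0, 0]], [45, [0, 0, -0.05], [0, 0, 0]], [45, [0, 0, 0], [0, 0, 0]], [45, [0, 0, 0], [0, 0, 0]]]}}

```text
time_s: 16.38
ee_pos: [511.4, -247.4, 78.3]
ee_rot: [179.9, -0.0, 22.0]
force: [0.2, -0.4, -8.1]
gripper_width: 50.2
gripper_force: 24.9
```

Request:
{"op": "move_arm", "data": {"motion": [[45, [0, 0, -0.06], [0, 0, 0]], [45, [0, 0, -0.06], [0, 0, 0]], [45, [0, 0, -0.06], [0, 0, 0]], [45, [0, 0, -0.06], [0, 0, 0]], [45, [0, 0, -0.06], [0, 0, 0]], [45, [0, 0, -0.04], [0, 0, 0]], [45, [0, 0, 0], [0, 0, 0]]]}}

```text
time_s: 16.97
ee_pos: [510.7, -247.1, 69.0]
ee_rot: [-180.0, 0.0, 22.0]
force: [-0.6, 0.1, -9.0]
gripper_width: 50.0
gripper_force: 24.9
```

Underside is at about 52 mm with no contact load. I'll go down gently.

Request:
{"op": "move_arm", "data": {"motion": [[45, [0, 0, -0.04], [0, 0, 0]], [45, [0, 0, -0.04], [0, 0, 0]], [45, [0, 0, -0.04], [0, 0, 0]], [45, [0, 0, 0], [0, 0, 0]]]}}

```text
time_s: 17.3
ee_pos: [510.8, -247.1, 66.2]
ee_rot: [-180.0, 0.0, 22.0]
force: [-0.2, -0.3, -9.0]
gripper_width: 50.0
gripper_force: 24.9
```

Request:
{"op": "move_arm", "data": {"motion": [[45, [0, 0, -0.05], [0, 0, 0]], [45, [0, 0, -0.05], [0, 0, 0]], [45, [0, 0, -0.05], [0, 0, 0]], [45, [0, 0, -0.05], [0, 0, 0]], [45, [0, 0, 0], [0, 0, 0]]]}}

```text
time_s: 17.72
ee_pos: [510.7, -247.1, 61.0]
ee_rot: [-180.0, 0.0, 22.0]
force: [-0.0, -0.4, -9.4]
gripper_width: 50.1
gripper_force: 24.9
```

Request:
{"op": "move_arm", "data": {"motion": [[45, [0, 0, -0.08], [0, 0, 0]], [45, [0, 0, -0.08], [0, 0, 0]], [45, [0, 0, -0.08], [0, 0, 0]], [45, [0, 0, -0.08], [0, 0, 0]], [45, [0, 0, -0.08], [0, 0, 0]], [45, [0, 0, -0.08], [0, 0, 0]], [45, [0, 0, 0], [0, 0, 0]]]}}

```text
time_s: 18.3
ee_pos: [510.6, -247.0, 48.8]
ee_rot: [-180.0, 0.0, 22.0]
force: [0.3, 0.5, -8.8]
gripper_width: 50.0
gripper_force: 24.9
```

Request:
{"op": "move_arm", "data": {"motion": [[45, [0, 0, -0.1], [0, 0, 0]], [45, [0, 0, -0.1], [0, 0, 0]], [45, [0, 0, -0.1], [0, 0, 0]], [45, [0, 0, -0.1], [0, 0, 0]], [45, [0, 0, -0.1], [0, 0, 0]], [45, [0, 0, -0.1], [0, 0, 0]], [45, [0, 0, -0.1], [0, 0, 0]], [45, [0, 0, 0], [0, 0, 0]]]}}

```text
time_s: 18.97
ee_pos: [510.5, -247.0, 31.2]
ee_rot: [-180.0, 0.0, 22.0]
force: [-0.1, -0.6, -8.5]
gripper_width: 50.0
gripper_force: 24.9
```

Request:
{"op": "move_arm", "data": {"motion": [[45, [0, 0, -0.04], [0, 0, 0]], [45, [0, 0, -0.04], [0, 0, 0]], [45, [0, 0, -0.04], [0, 0, 0]], [45, [0, 0, 0], [0, 0, 0]]]}}

```text
time_s: 19.3
ee_pos: [510.8, -247.2, 28.7]
ee_rot: [-180.0, 0.0, 22.0]
force: [-0.9, -0.2, -10.4]
gripper_width: 49.8
gripper_force: 24.9
```

Still about 2 mm up. I'll use small steps until contact.

Request:
{"op": "move_arm", "data": {"motion": [[45, [0, 0, -0.03], [0, 0, 0]], [45, [0, 0, -0.03], [0, 0, 0]], [45, [0, 0, 0], [0, 0, 0]]]}}

```text
time_s: 19.55
ee_pos: [510.8, -247.2, 27.2]
ee_rot: [-180.0, 0.0, 22.0]
force: [0.0, 0.4, -9.3]
gripper_width: 50.2
gripper_force: 24.9
```

Request:
{"op": "move_arm", "data": {"motion": [[45, [0, 0, -0.03], [0, 0, 0]], [45, [0, 0, 0], [0, 0, 0]], [45, [0, 0, 0], [0, 0, 0]]]}}

```text
time_s: 19.8
ee_pos: [511.0, -247.3, 26.9]
ee_rot: [180.0, -0.0, 22.0]
force: [-0.4, 1.0, -6.9]
gripper_width: 50.1
gripper_force: 24.9
```

Contact is starting at 26.9 mm, the expected seat height. A little more.

Request:
{"op": "move_arm", "data": {"motion": [[45, [0, 0, -0.03], [0, 0, 0]], [45, [0, 0, 0], [0, 0, 0]], [45, [0, 0, 0], [0, 0, 0]], [45, [0, 0, 0], [0, 0, 0]], [45, [0, 0, 0], [0, 0, 0]]]}}

```text
time_s: 20.22
ee_pos: [510.9, -247.3, 26.8]
ee_rot: [180.0, -0.0, 22.0]
force: [-5.2, 1.8, 6.2]
gripper_width: 50.2
gripper_force: 24.9
```

Request:
{"op": "move_arm", "data": {"motion": [[91, [0, 0, 0], [0, 0, 0]], [91, [0, 0, 0], [0, 0, 0]], [91, [0, 0, 0], [0, 0, 0]], [91, [0, 0, 0], [0, 0, 0]], [91, [0, 0, 0], [0, 0, 0]], [91, [0, 0, 0], [0, 0, 0]], [91, [0, 0, 0], [0, 0, 0]], [91, [0, 0, 0.4], [0, 0, 0]], [91, [0, 0, 0.9], [0, 0, 0]], [91, [0, 0, 0.9], [0, 0, 0]], [91, [0, 0, 0.9], [0, 0, 0]], [91, [0, 0, 0.9], [0, 0, 0]], [91, [0, 0, 0.9], [0, 0, 0]], [91, [0, 0, 0.9], [0, 0, 0]], [91, [0, 0, 0.4], [0, 0, 0]], [91, [0, 0, 0], [0, 0, 0]], [91, [0, 0, 0], [0, 0, 0]]]}}

```text
time_s: 21.63
ee_pos: [510.8, -247.2, 180.9]
ee_rot: [180.0, -0.0, 22.0]
force: [-0.5, 0.8, -0.2]
gripper_width: 90.9
gripper_force: 0.0
```

```bash
python3 - <<'E'
from h import *
c=np.load("w.npy",allow_pickle=True).item()
for cc,p in ((camera_info("scene"),(240,173.5)),(camera_info("scene"),(262,157)),(camera_info("side"),(240,168)),(camera_info("side"),(193,157)),(c,(352,45)),(c,(512,98))):
    print(least_squares(lambda q:(proj(cc,[[q[0],q[1],0]])-[p]).ravel(),[650,-200]).x.round())
E
```

```text
[ 677. -335.]
[ 671. -551.]
[ 703. -337.]
[ 929. -344.]
[ 681. -319.]
[ 708. -586.]
```

Request:
{"op": "move_arm", "data": {"motion": [[60, [0.7, 0.29, 0], [0, 0, 0]], [60, [0.7, 0.29, 0], [0, 0, 0]], [60, [0.7, 0.29, 0], [0, 0, 0]], [60, [0.7, 0.29, 0], [0, 0, 0]], [60, [0.7, 0.29, 0], [0, 0, 0]], [60, [0.75, 0.31, 0], [0, 0, 0]], [60, [0, 0, 0], [0, 0, 0]], [60, [0, 0, -0.6], [0, 0, 0]], [60, [0, 0, -0.7], [0, 0, 0]], [60, [0, 0, -0.7], [0, 0, 0]], [60, [0, 0, -0.7], [0, 0, 0]], [60, [0, 0, -0.4], [0, 0, 0]], [12, [0, 0, 0], [0, 0, 0]], [12, [0, 0, 0], [0, 0, 0]], [12, [0, 0, 0], [0, 0, 0]], [12, [0, 0, 0], [0, 0, 0]], [12, [0, 0, 0], [0, 0, 0]], [12, [0, 0, 0], [0, 0, 0]], [12, [0, 0, 0], [0, 0, 0]], [12, [0, 0, 0], [0, 0, 0]]], "grip_force": 5}}

```text
time_s: 23.3
ee_pos: [617.6, -203.2, 104.0]
ee_rot: [180.0, -0.1, 22.0]
force: [0.6, 1.4, 0.4]
gripper_width: 21.5
gripper_force: 5.0
```

Knob held. I'll reverse the arc.

Request:
{"op": "move_arm", "data": {"motion": [[12, [-0.13, -0.05, 0.22], [0, 0, 0]], [12, [-0.14, -0.06, 0.21], [0, 0, 0]], [12, [-0.15, -0.06, 0.2], [0, 0, 0]], [12, [-0.16, -0.07, 0.19], [0, 0, 0]], [12, [-0.17, -0.07, 0.18], [0, 0, 0]], [12, [-0.18, -0.07, 0.16], [0, 0, 0]], [12, [-0.19, -0.08, 0.15], [0, 0, 0]], [12, [-0.2, -0.08, 0.14], [0, 0, 0]], [12, [-0.21, -0.09, 0.12], [0, 0, 0]], [12, [-0.22, -0.09, 0.11], [0, 0, 0]], [12, [-0.22, -0.09, 0.09], [0, 0, 0]], [12, [-0.23, -0.09, 0.07], [0, 0, 0]], [12, [-0.23, -0.09, 0.06], [0, 0, 0]], [12, [-0.23, -0.1, 0.04], [0, 0, 0]], [12, [-0.24, -0.1, 0.03], [0, 0, 0]], [12, [-0.24, -0.1, 0.01], [0, 0, 0]], [12, [-0.24, -0.1, -0.01], [0, 0, 0]], [12, [-0.24, -0.1, -0.03], [0, 0, 0]]]}}

```text
time_s: 24.8
ee_pos: [526.4, -240.7, 152.1]
ee_rot: [180.0, -0.1, 22.0]
force: [1.4, 0.3, -2.4]
gripper_width: 21.2
gripper_force: 5.0
```

Request:
{"op": "move_arm", "data": {"motion": [[12, [-0.23, -0.1, -0.04], [0, 0, 0]], [12, [-0.23, -0.09, -0.06], [0, 0, 0]], [12, [-0.23, -0.09, -0.07], [0, 0, 0]], [12, [-0.22, -0.09, -0.09], [0, 0, 0]], [12, [-0.22, -0.09, -0.11], [0, 0, 0]], [12, [-0.21, -0.09, -0.12], [0, 0, 0]], [12, [-0.2, -0.08, -0.14], [0, 0, 0]], [12, [-0.19, -0.08, -0.15], [0, 0, 0]], [12, [-0.18, -0.07, -0.16], [0, 0, 0]], [12, [-0.17, -0.07, -0.18], [0, 0, 0]], [12, [-0.16, -0.07, -0.19], [0, 0, 0]], [12, [-0.15, -0.06, -0.2], [0, 0, 0]]]}}

```text
time_s: 25.8
ee_pos: [466.4, -265.6, 113.9]
ee_rot: [180.0, 0.0, 22.0]
force: [-0.0, -2.2, 1.8]
gripper_width: 21.3
gripper_force: 5.0
```

Request:
{"op": "move_arm", "data": {"motion": [[12, [-0.14, -0.06, -0.21], [0, 0, 0]], [12, [-0.13, -0.05, -0.22], [0, 0, 0]], [12, [-0.11, -0.05, -0.23], [0, 0, 0]], [12, [-0.1, -0.04, -0.23], [0, 0, 0]], [12, [-0.08, -0.03, -0.24], [0, 0, 0]], [12, [-0.07, -0.03, -0.25], [0, 0, 0]], [12, [0, 0, 0], [0, 0, 0]]]}}

```text
time_s: 26.38
ee_pos: [450.2, -271.0, 78.1]
ee_rot: [-179.9, 0.1, 21.9]
force: [-0.3, -2.0, 0.3]
gripper_width: 21.4
gripper_force: 5.0
```

Request:
{"op": "move_arm", "data": {"motion": [[12, [-0.05, -0.02, -0.2], [0, 0, 0]], [12, [-0.04, -0.02, -0.2], [0, 0, 0]], [12, [-0.03, -0.01, -0.2], [0, 0, 0]], [12, [-0.01, 0, -0.2], [0, 0, 0]], [12, [0, 0, -0.15], [0, 0, 0]], [12, [0, 0, 0], [0, 0, 0]]]}}

```text
time_s: 26.88
ee_pos: [447.6, -272.2, 54.8]
ee_rot: [-179.9, 0.0, 22.0]
force: [0.1, 1.0, -1.1]
gripper_width: 21.0
gripper_force: 5.0
```

Request:
{"op": "move_arm", "data": {"motion": [[40, [0, 0, 0], [0, 0, 0]], [40, [0, 0, 0], [0, 0, 0]], [40, [0, 0, 0], [0, 0, 0]], [40, [0, 0, 0], [0, 0, 0]], [40, [0, 0, 0.5], [0, 0, 0]], [40, [0, 0, 0.8], [0, 0, 0]], [40, [0, 0, 0.8], [0, 0, 0]], [0, [0, 0, 0.2], [0, 0, 0]], [0, [0, 0, 0], [0, 0, 0]], [0, [0, 0, 0], [0, 0, 0]], [0, [0, 0, 0], [0, 0, 0]], [0, [0, 0, 0], [0, 0, 0]], [0, [0, 0, 0], [0, 0, 0]], [0, [0, 0, 0], [0, 0, 0]], [0, [0, 0, 0], [0, 0, 0]]]}}

```text
time_s: 28.13
ee_pos: [447.8, -272.6, 113.0]
ee_rot: [-180.0, 0.0, 22.0]
force: [-0.2, 0.7, -0.6]
gripper_width: 0.5
gripper_force: 0.0
```

Request:
{"op": "move_arm", "data": {"motion": [[0, [0, 0, -0.15], [0, 0, 0]], [0, [0, 0, -0.15], [0, 0, 0]], [0, [0, 0, -0.15], [0, 0, 0]], [0, [0, 0, -0.1], [0, 0, 0]], [0, [0, 0, 0], [0, 0, 0]]]}}

```text
time_s: 28.55
ee_pos: [447.5, -272.4, 98.8]
ee_rot: [-179.9, 0.1, 22.0]
force: [-0.2, -0.1, -0.3]
gripper_width: 0.6
gripper_force: 0.0
```

Request:
{"op": "move_arm", "data": {"motion": [[0, [0, 0, -0.08], [0, 0, 0]], [0, [0, 0, -0.08], [0, 0, 0]], [0, [0, 0, 0], [0, 0, 0]]]}}

```text
time_s: 28.8
ee_pos: [447.8, -272.6, 95.3]
ee_rot: [-180.0, 0.0, 22.0]
force: [0.0, 0.1, 1.4]
gripper_width: 0.7
gripper_force: 0.0
```

Request:
{"op": "move_arm", "data": {"motion": [[0, [0, 0, -0.04], [0, 0, 0]], [0, [0, 0, 0], [0, 0, 0]], [0, [0, 0, 0], [0, 0, 0]]]}}

```text
time_s: 29.05
ee_pos: [448.0, -272.7, 94.7]
ee_rot: [180.0, -0.0, 22.0]
force: [0.4, 0.0, -0.1]
gripper_width: 0.8
gripper_force: 0.0
```

Request:
{"op": "move_arm", "data": {"motion": [[0, [0, 0, -0.04], [0, 0, 0]], [0, [0, 0, 0], [0, 0, 0]], [0, [0, 0, 0], [0, 0, 0]]]}}

```text
time_s: 29.3
ee_pos: [447.9, -272.7, 93.6]
ee_rot: [180.0, 0.0, 22.0]
force: [0.0, 0.2, -0.3]
gripper_width: 0.5
gripper_force: 0.0
```

No contact yet, so I'll keep going in small steps.

Request:
{"op": "move_arm", "data": {"motion": [[0, [0, 0, -0.06], [0, 0, 0]], [0, [0, 0, -0.06], [0, 0, 0]], [0, [0, 0, 0], [0, 0, 0]], [0, [0, 0, 0], [0, 0, 0]]]}}

```text
time_s: 29.63
ee_pos: [447.8, -272.7, 90.5]
ee_rot: [-180.0, 0.0, 22.0]
force: [0.9, 0.1, 0.1]
gripper_width: 0.2
gripper_force: 0.0
```

Request:
{"op": "move_arm", "data": {"motion": [[0, [0, 0, -0.06], [0, 0, 0]], [0, [0, 0, -0.06], [0, 0, 0]], [0, [0, 0, 0], [0, 0, 0]], [0, [0, 0, 0], [0, 0, 0]]]}}

```text
time_s: 29.97
ee_pos: [447.9, -272.7, 87.5]
ee_rot: [-180.0, 0.0, 22.0]
force: [0.4, -0.6, 0.2]
gripper_width: 0.6
gripper_force: 0.0
```

Request:
{"op": "move_arm", "data": {"motion": [[0, [0, 0, -0.06], [0, 0, 0]], [0, [0, 0, -0.06], [0, 0, 0]], [0, [0, 0, 0], [0, 0, 0]], [0, [0, 0, 0], [0, 0, 0]]]}}

```text
time_s: 30.3
ee_pos: [447.9, -272.7, 84.5]
ee_rot: [-180.0, 0.0, 22.0]
force: [-1.3, -0.5, -1.1]
gripper_width: 0.1
gripper_force: 0.0
```

Request:
{"op": "move_arm", "data": {"motion": [[0, [0, 0, -0.06], [0, 0, 0]], [0, [0, 0, -0.06], [0, 0, 0]], [0, [0, 0, 0], [0, 0, 0]], [0, [0, 0, 0], [0, 0, 0]]]}}

```text
time_s: 30.63
ee_pos: [447.9, -272.7, 81.5]
ee_rot: [-180.0, 0.0, 22.0]
force: [1.0, -0.1, 0.0]
gripper_width: 0.6
gripper_force: 0.0
```

Request:
{"op": "move_arm", "data": {"motion": [[0, [0, 0, -0.06], [0, 0, 0]], [0, [0, 0, -0.06], [0, 0, 0]], [0, [0, 0, 0], [0, 0, 0]], [0, [0, 0, 0], [0, 0, 0]]]}}

```text
time_s: 30.97
ee_pos: [447.9, -272.7, 78.5]
ee_rot: [-180.0, 0.0, 22.0]
force: [-0.3, -0.2, 0.6]
gripper_width: 0.7
gripper_force: 0.0
```

Request:
{"op": "move_arm", "data": {"motion": [[0, [0, 0, -0.05], [0, 0, 0]], [0, [0, 0, -0.05], [0, 0, 0]], [0, [0, 0, 0], [0, 0, 0]], [0, [0, 0, 0], [0, 0, 0]]]}}

```text
time_s: 31.3
ee_pos: [448.1, -272.8, 76.3]
ee_rot: [180.0, -0.0, 22.0]
force: [-0.4, -0.3, 1.9]
gripper_width: 0.9
gripper_force: 1.0
```

Request:
{"op": "move_arm", "data": {"motion": [[0, [0, 0, -0.05], [0, 0, 0]], [0, [0, 0, -0.05], [0, 0, 0]], [0, [0, 0, 0], [0, 0, 0]], [0, [0, 0, 0], [0, 0, 0]]]}}

```text
time_s: 31.63
ee_pos: [448.1, -273.0, 75.6]
ee_rot: [179.9, -0.0, 22.0]
force: [-3.8, 1.5, 13.0]
gripper_width: 0.5
gripper_force: 6.9
```

Request:
{"op": "move_arm", "data": {"motion": [[0, [0, 0, -0.04], [0, 0, 0]], [0, [0, 0, 0], [0, 0, 0]], [0, [0, 0, 0], [0, 0, 0]]]}}

```text
time_s: 31.88
ee_pos: [448.0, -273.2, 75.3]
ee_rot: [179.9, -0.0, 22.0]
force: [-5.0, 1.4, 18.4]
gripper_width: 0.5
gripper_force: 9.2
```

Request:
{"op": "move_arm", "data": {"motion": [[0, [0, 0, 0.1], [0, 0, 0]], [0, [0, 0, 0.5], [0, 0, 0]], [0, [0, 0, 1], [0, 0, 0]], [0, [0, 0, 1], [0, 0, 0]], [0, [0, 0, 1], [0, 0, 0]], [0, [0, 0, 1], [0, 0, 0]], [0, [0, 0, 1], [0, 0, 0]], [0, [-0.5, 0, 1], [0, 0, 0]], [0, [-0.5, 0, 1], [0, 0, 0]], [0, [0, 0, 0], [0, 0, 0]], [0, [0, 0, 0], [0, 0, 0]]]}}

```text
time_s: 32.8
ee_pos: [423.2, -273.0, 263.7]
ee_rot: [179.8, -0.1, 21.9]
force: [-1.2, -0.3, 0.1]
gripper_width: 0.4
gripper_force: 0.0
```

```bash
python3 - <<'E'
from h import *
print(state()["ee_pos"])
d=grab_frame("side");s=grab_frame("scene")
x=np.array([.927,.375,0]);o=np.array([509,-246,10.])
for n,x0,y0 in(("side",230,130),("scene",220,130)):
  for th in(0,.06,.15): print(n,th,((proj(camera_info(n),[o+x*(31-98*np.cos(th))+[0,0,76+98*np.sin(th)]])-[x0,y0]+.4)*5).round(),)
  print(((proj(camera_info(n),[o+Rz(np.radians(22))@np.array(q) for q in ([40,25,0],[-40,25,0],[-40,-25,64])])-[x0,y0]+.4)*5).round().tolist())
cv2.imwrite("pics/f.png",np.hstack([cv2.resize(d[130:210,230:310],(400,400),interpolation=cv2.INTER_CUBIC),cv2.resize(s[130:210,220:300],(400,400),interpolation=cv2.INTER_CUBIC)]))
E
```

```text
[ 423.18867096 -273.02179145  263.74323263]
side 0 [[330. 191.]]
side 0.06 [[330. 184.]]
side 0.15 [[329. 172.]]
[[173.0, 302.0], [288.0, 304.0], [290.0, 190.0]]
scene 0 [[325. 203.]]
scene 0.06 [[326. 196.]]
scene 0.15 [[325. 186.]]
[[186.0, 300.0], [287.0, 303.0], [291.0, 203.0]]
```

View pics/f.png

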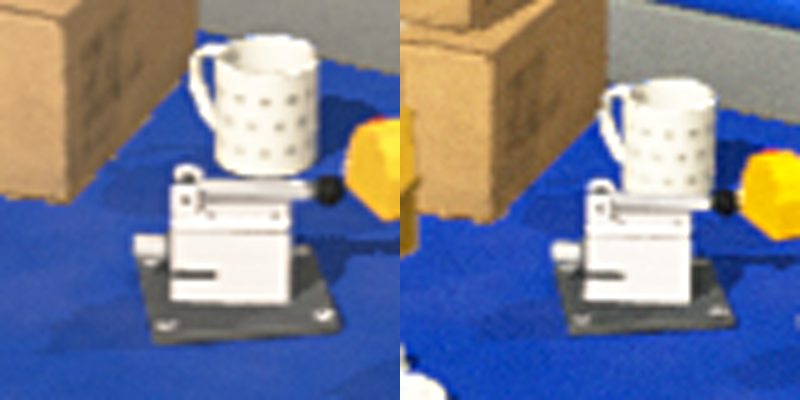

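The block sits flush on the plate, with its bottom corners at (173,302) and (288,304) as predicted. The knob is at (328,190), which matches a handle angle of 0. The robot is clear, so I'll hand it in.

```bash
python3 -c "
from workcell import *
print(job_done())"
```

```text
the job is handed in; nothing more can be done
None
```

The coupler is seated flush over the ball with its handle locked down and the robot clear; I handed the job in at about 33 s, but no verdict came back.

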